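# Zero the tare dial and check-weigh a column of calculators

### The arm

A 6-joint arm with a two-finger parallel gripper is mounted at the origin on the work surface. World frame = base frame: x ahead of the robot, y to its left, z up, the work surface at z = 0. Lengths are in m, angles in degrees, forces in N, time in s.
With the tool pointing down it reaches from about 0.4 to 0.825 m from the base axis. Payload 7 kg.
Tool frame: the origin (TCP) lies midway between the tips of the shut fingers; the grasp point (between the pads) lies 19 mm behind it (r.grip_depth is the distance from the TCP to the grasp point, in m); z points along the fingers, y is the line along which they close (so a half turn about z gives the same grasp; the last joint's range is limited). The gripper opens to 88 mm and grips with 3 to 60 N. Pads are 19 mm wide; open, the fingers measure 130 mm over their backs; the gripper's body (78 mm by 193 mm) begins 47 mm behind the grasp point.
Start: joints at [16.507, 20.546, 0.682, 0, -70.136, -16.507], TCP at [0.675, -0, 0.227] pointing down, gripper open.
Joint ranges: [-176.03, 176.03], [-82.01, 121.73], [-58.28, 71.71], [-173.87, 95.51], [-174.79, -0.11], [-173.66, 173.66]. Speed limits (degrees/s): [136.94, 136.94, 172.46, 180, 180, 180].

### API

Orientations are given as [roll, pitch, yaw] about the fixed x, y, z axes, in that order (R = Rz(yaw) Ry(pitch) Rx(roll)).
In Python, from plant import r, capture, close_job, search_frame, outline_of gives the robot as it stands.
- The arm moves only by the shell command python3 -m creep 'ROWS' [FORCE]. ROWS is JSON, a list of rows, each a list of 7 numbers: the finger opening in mm, from 0 to 87.6, then the shift along the world's x, y, z in units of 25 mm (1.0 is 25 mm), then the turn, a rotation vector about the world's x, y, z in degrees. In form: [[hand, x, y, z, ax, ay, az], ...]. A call has 1 to 8 rows; each row shifts and turns the commanded pose from where the row before left it; what a row does not reach is not made up. A row lasts 1/12 s, in which the tool goes at most 41.7 mm and 7.16 degrees, less where a joint would pass 70% of its speed; a pose out of reach is approached as far as the arm can. A call is refused whole if a number of a shift passes 1 or a number of a turn 7.16, either way. A call with a gripper value outside its range is refused whole. The fingers move at their own pace and stop on an object; FORCE is the grip in N (left out, the last holds). Time passes only in rows, so rows that do not move let the fingers close. It gives the time, the measured TCP pose, the force, the opening and the grip force at its end, in the units of the state.
- r.get_state(): the state, without advancing time (a new reading comes with each control period).
- capture(name): name is "scene" or "side" or "wrist"; returns a dict with "frame" (420x560x3 uint8, red, green, blue), "K" (3x3 intrinsics, pixels), "k1" (the pictures are not rectified: a ray, as slopes to the right and down, at radius r is drawn at 1 + k1 r^2 times it, then the intrinsics apply), "origin" and "rotation" of the camera in the world. Camera axes: x right, y down, z forward; pixel columns grow to the right and rows downward; lengths in m; the calibration is good to about 2 mm. A picture is of the moment at which its call begins. There is no depth.
- close_job(): hands the job in; it is judged then, once.
Trained networks look in a picture, given as the dict that the camera call returned (one of the last four; its "shot" number tells which), for a name from the list of things; names that differ only in an ending like _2 or _b are one class to them, and where a whole thing is asked for, a point or a joint stands for the part that bears it (a point fixed in the world has none). Each returns a list of dicts, best first, with "conf" (0 to 1); they miss things now and then, are a little off and sometimes report something else, mostly with a low value. They report only what shows in the picture. A call takes as long as a camera call. They do not tell look-alikes from the thing itself.
- search_frame(picture, target): "bbox" ([left, top, right, bottom] in pixels, round what is visible of it).
- outline_of(picture, target): "region" (420x560 bool, what is visible of it) and "bbox" ([left, top, right, bottom] in pixels, round what is visible of it).
The state is a dict: "time_s": time; "joints": joint angles; "qd": joint speeds; "joint_torque": joint torques, N m; "tcp_pos": TCP position; "eef_rot": TCP orientation; "contact_force": force on the tool from outside, world axes, zero at the start; "moment": the same for the moment, N m; "gripper_width": finger opening in m; "gripper_force": force on a finger pad.
Only numpy, scipy, OpenCV 4.12 (cv2) and the standard library are available. Lean on these libraries where they do the work, as an engineer would, in place of code of your own. Each camera call takes 0.05 s, during which the arm holds its last target. There are 200 camera calls.

### The job

Turn the knob on the scale's sloping tare dial until its pointer stands on the zero mark at the top of the dial, and let go. Then set the two closed calculators from the table, one after the other and without dropping them, keys up and squarely on top of the one already lying on the scale's pan, leaving that one where it lies and the open shells, boards and other things undisturbed. Last, push the weigh lever on the scale all the way over, away from the robot.

Things in the scene. Friction and masses are not known exactly. Their poses are not given: they have to be found in the camera images.
- scale: grey bench scale fixed to the table, 200 mm deep (local x) and 445 mm wide (local y -250 to +195 mm), plinth 40 mm high; origin: on the table; at yaw 0 x points away from the robot, y to its left; z up. From left to right: steel pan, sloping console with the tare dial, weigh lever
- pan_top (a point): centre of the top surface of the steel pan, 180 (x) x 175 (y) mm, 55 mm above the table, local (0, 100) mm on the scale; axes as the scale's
- dial_face (a point): centre of the aluminium tare dial, 136 mm across, on the console (150 mm wide, local y -155 to -5 mm on the scale). The face slopes at 35 degrees from level, down away from the robot: 142 mm high near the robot, 45 mm on the far side; axes as the scale's. The zero mark is the one long broad mark, at the dial's highest point; the others are short and thin, 30 degrees apart
- knob_grip (a point): where to grip the tare knob: on its axis, 30 mm out from the sloping face. Turns with it: z straight out of the face (leans 35 degrees away from the robot), x along the grip bar to the pointer end (white line on the bar, black finger beyond), y across the bar. Bar 62 long, 18 wide, standing 9 to 35 mm out from the face, on a skirt 64 mm across
- tare_knob (a joint): angle of the tare knob, rad: 0 with the pointer on the zero mark; grows counter-clockwise as seen looking onto the dial; stays where it is left; range -2.6 to 2.6
- weigh_lever (a joint): angle of the weigh lever, rad: 0 leaning to the robot (off), 1.0 leaning fully away from it (on); it stays where it is left; needs about 1 N at the tip
- weigh_lever_tip (a point): centre of the steel ball, 26 mm across, at the tip of the weigh lever, a 10 mm rod 80 mm long that pivots 62 mm above the table; the tip swings in the scale's x-z plane from 38 mm before to 38 mm beyond the pivot, about 132 to 142 mm above the table
- calc_first: a closed beige calculator, a flat box 135 x 62 x 32 mm (long x wide x high), keys and display window on top, all three alike; origin: centre of its underside; x along its length, y across its width, z up. This one lies on the pan and stays there as the foot of the column
- calc_a: a closed beige calculator, a flat box 135 x 62 x 32 mm (long x wide x high), keys and display window on top, all three alike; origin: centre of its underside; x along its length, y across its width, z up. One of the two on the table to be stacked (either first)
- calc_b: a closed beige calculator, a flat box 135 x 62 x 32 mm (long x wide x high), keys and display window on top, all three alike; origin: centre of its underside; x along its length, y across its width, z up. One of the two on the table to be stacked (either first)
- half_shell_1: an open beige half shell, 135 x 62 x 20 mm, hollow like a shallow tray; origin: centre of its underside. Not one of the calculators to be stacked; to be left alone
- half_shell_2: an open beige half shell, 135 x 62 x 20 mm, hollow like a shallow tray; origin: centre of its underside. Not one of the calculators to be stacked; to be left alone
- board_1: green circuit board, 100 x 52 x 4 mm plus low components; origin: centre of its underside; to be left alone
- board_2: green circuit board like board_1; to be left alone
- window: red acrylic display window, 80 x 30 x 5 mm; origin: centre of its underside; to be left alone
- screwdriver: screwdriver lying on the table; to be left alone
Things that resemble listed ones, but are neither listed nor needed, are in the scene too. Leave any blue or pink look-alike of the calc_b alone.

How it is judged:
By the outcome, as a careful person would: the job done as asked, in the order asked, and still so for the second after the job is handed in, with the robot touching nothing.
It also fails if it takes over 72 s, if anything falls off the work surface, if the arm or the gripper's body presses on something with over 40 N, if the wrist force passes 120 N, or if a joint passes its speed limit or range.

## Working session

There is one attempt and no reset: what is moved stays moved. The work goes in short steps, Python scripts to look and compute and a shell command to move; the robot and the scene stay as the last step left them, time stands still between calls to the robot, and variables do not carry over. Pictures are saved under pics/ and viewed, at most 10 in all, crops included, and the job is handed in when it is done.

```bash
ls; mkdir -p pics
cat > h.py <<'E'
import numpy as np,cv2
from plant import r,capture,close_job,search_frame,outline_of
def ray(c,uv):
    K=c["K"];k=c["k1"];d=np.array([[k,0,0,0]]).ravel()
    p=cv2.undistortPoints(np.array(uv,float).reshape(-1,1,2),np.array(K,float),d).reshape(-1,2)
    R=np.array(c["rotation"]);return (R@np.c_[p,np.ones(len(p))].T).T
def onz(c,uv,z):
    d=ray(c,uv);o=np.array(c["origin"]);return o+d*((z-o[2])/d[:,2])[:,None]
def proj(c,P):
    R=np.array(c["rotation"]);q=(R.T@(np.array(P,float).reshape(-1,3)-np.array(c["origin"])).T).T
    return cv2.projectPoints(q.reshape(-1,1,3),np.zeros(3),np.zeros(3),np.array(c["K"],float),np.array([c["k1"],0,0,0],float))[0].reshape(-1,2)
def save(c,n,crop=None,s=1):
    f=c["frame"][:,:,::-1]
    if crop: f=f[crop[1]:crop[3],crop[0]:crop[2]]
    cv2.imwrite("pics/"+n+".png",cv2.resize(f,None,fx=s,fy=s,interpolation=cv2.INTER_CUBIC))
E
python3 - <<'E'
from h import *
for n in("scene","side"):
    c=capture(n);save(c,n+"0",s=1.42);print(n,c["origin"],np.round(c["rotation"],3).tolist(),c["K"],c["k1"])
    for t in("calc_a","half_shell_1","scale","tare_knob","weigh_lever"):
        for o in search_frame(c,t): print(t,round(o["conf"],2),np.round(o["bbox"]))
E
```

```text
pics
scene [ 1.24987521 -0.04041467  1.25777819] [-145.734, 0.913, 71.977] [[438.69137632   0.         280.93547514]
 [  0.         438.69137632 208.17827111]
 [  0.           0.           1.        ]] -0.050020070343630416
calc_a 0.68 [393. 152. 416. 187.]
calc_a 0.67 [271. 178. 303. 216.]
calc_a 0.66 [336. 188. 380. 226.]
calc_a 0.66 [272. 150. 294. 170.]
half_shell_1 0.69 [300. 222. 335. 262.]
half_shell_1 0.62 [155. 308. 182. 358.]
half_shell_1 0.57 [111. 244. 122. 258.]
scale 0.76 [111. 220. 260. 305.]
tare_knob 0.83 [152. 240. 175. 264.]
tare_knob 0.6 [302. 222. 334. 263.]
weigh_lever 0.7 [115. 240. 128. 262.]
side [0.29265808 1.38684026 0.94531505] [-123.727, 1.213, -172.101] [[501.30433826   0.         279.45865666]
 [  0.         501.30433826 213.1995583 ]
 [  0.           0.           1.        ]] -0.10779747208434172
calc_a 0.95 [224. 292. 282. 327.]
calc_a 0.87 [343. 260. 396. 288.]
calc_a 0.86 [247. 352. 312. 411.]
half_shell_1 0.59 [208. 167. 244. 185.]
half_shell_1 0.57 [216. 254. 260. 276.]
scale 0.7 [250. 136. 314. 228.]
tare_knob 0.64 [268. 152. 286. 169.]
weigh_lever 0.46 [292. 132. 296. 148.]
weigh_lever 0.17 [247. 138. 315. 229.]
```

Run:
```python
s=open('h.py').read().replace('np.array(c["rotation"])','rot(c["rotation"])').replace("def ray","from scipy.spatial.transform import Rotation as Ro\ndef rot(a): return Ro.from_euler('xyz',a,degrees=True).as_matrix()\ndef ray",1)
open('h.py','w').write(s)
```

```text
(no output)
```

View pics/scene0.png

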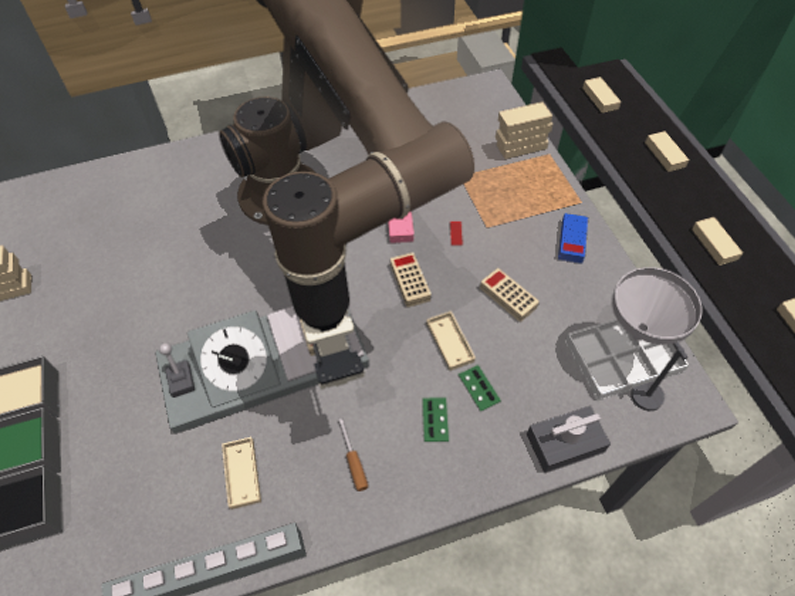

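View pics/side0.png

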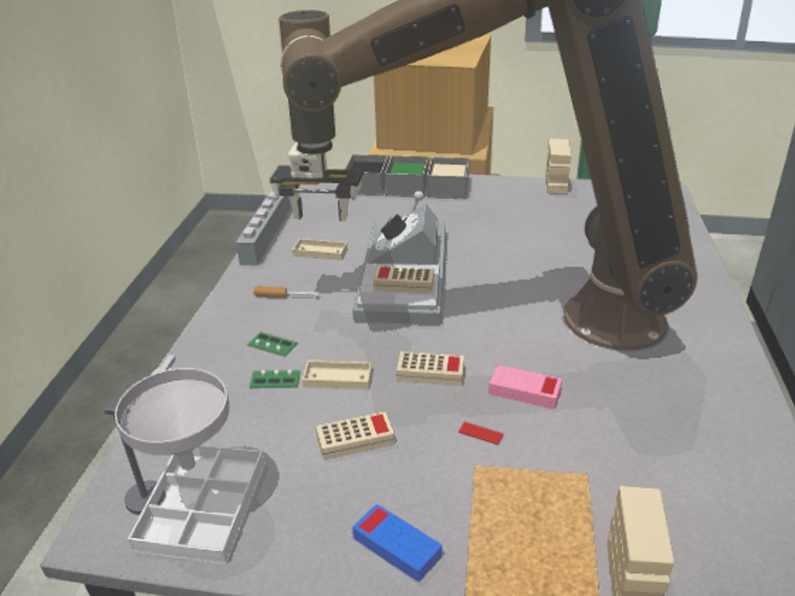

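```bash
cat >> h.py <<'E'
from scipy.optimize import minimize
def hullmask(c,P):
    m=np.zeros((420*4,560*4),np.uint8);u=proj(c,P)
    cv2.fillConvexPoly(m,cv2.convexHull(np.round(u*4+1.5).astype(np.int32)),1);return cv2.resize(m*255,(560,420),interpolation=cv2.INTER_AREA)/255.
def box(p,z,L=.135,W=.062,H=.032):
    a=np.radians(p[2]);q=np.array([[i*L/2,j*W/2,k*H] for i in(-1,1) for j in(-1,1) for k in(0,1)])
    return np.c_[p[0]+np.cos(a)*q[:,0]-np.sin(a)*q[:,1],p[1]+np.sin(a)*q[:,0]+np.cos(a)*q[:,1],z+q[:,2]]
def fitbox(obs,p0,z,**k):
    def f(p):
        e=0
        for c,m in obs:
            h=hullmask(c,box(p,z,**k));e+=1-np.minimum(h,m).sum()/np.maximum(h,m).sum()
        return e/len(obs)
    best=None
    for a in (range(0,180,20) if len(p0)==2 else [p0[2]]):
        s=minimize(f,[p0[0],p0[1],a],method='Nelder-Mead',options=dict(initial_simplex=np.array([p0[0],p0[1],a])+np.array([[0,0,0],[.01,0,0],[0,.01,0],[0,0,8]]),maxiter=150))
        if best is None or s.fun<best.fun: best=s
    return best.x,best.fun
E
python3 - <<'E'
from h import *
S={}
for n in("scene","side","wrist"):
    c=capture(n)
    if n=="wrist": save(c,"wrist0",s=1.42);print(c["origin"],c["rotation"],c["K"][0],c["k1"])
    S[n]=(c,outline_of(c,"calc_a"))
    for o in S[n][1]:
        b=o["bbox"];m=o["region"].astype(float)
        u=np.argwhere(m>0).mean(0)[::-1];p=onz(c,[u],.071 if n!="scene" and False else .016)[0]
        print(n,round(o["conf"],2),np.round(b),np.round(p,3),m.sum())
        if n!="wrist":
            x,e=fitbox([(c,m)],p[:2],0); print("   fit z0",np.round(x,4),round(e,3))
    for t in("scale","weigh_lever_tip","dial_face","knob_grip"):
        for o in outline_of(c,t)[:2]:
            u=np.argwhere(o["region"]).mean(0)[::-1];print(n,t,round(o["conf"],2),np.round(o["bbox"]),np.round(u,1),np.round(onz(c,[u],.1)[0],3))
E
```

```text
scene 0.98 [338. 190. 377. 225.] [0.52  0.453 0.016] 789.0
   fit z0 [ 0.519   0.453  23.8843] 0.06
scene 0.87 [274. 178. 306. 216.] [0.402 0.242 0.016] 629.0
   fit z0 [ 0.4022  0.2402 -0.9463] 0.125
scene 0.56 [396. 152. 413. 186.] [0.412 0.681 0.016] 611.0
   fit z0 [  0.4096   0.6822 -31.1287] 0.048
scene 0.51 [273. 151. 293. 172.] [0.241 0.271 0.016] 239.0
   fit z0 [  0.2129   0.2802 163.2396] 0.575
scene weigh_lever_tip 0.64 [110. 243. 127. 263.] [118.4 248.8] [ 0.478 -0.329  0.1  ]
scene dial_face 0.67 [113. 218. 259. 304.] [167.  257.9] [ 0.556 -0.193  0.1  ]
scene dial_face 0.37 [240. 295. 261. 344.] [250.1 327.2] [ 0.838 -0.014  0.1  ]
scene knob_grip 0.93 [151. 241. 174. 263.] [163.4 252.3] [ 0.534 -0.2    0.1  ]
side 0.89 [344. 257. 394. 288.] [0.207 0.28  0.016] 1112.0
   fit z0 [  0.2076   0.2788 -13.9233] 0.055
side 0.76 [247. 354. 311. 409.] [0.409 0.683 0.016] 1805.0
   fit z0 [  0.4113   0.6823 -32.4434] 0.066
side 0.7 [225. 291. 279. 328.] [0.522 0.454 0.016] 1261.0
   fit z0 [ 0.521   0.4529 24.7628] 0.065
side 0.69 [280. 247. 331. 273.] [0.402 0.245 0.016] 980.0
   fit z0 [  0.4015   0.2445 180.279 ] 0.055
side scale 0.57 [249. 136. 314. 232.] [283.8 188.6] [ 0.49 -0.01  0.1 ]
side weigh_lever_tip 0.5 [288. 134. 298. 147.] [293.4 139.8] [ 0.501 -0.381  0.1  ]
side dial_face 0.96 [249. 137. 314. 228.] [283.6 188.9] [ 0.491 -0.009  0.1  ]
side knob_grip 0.56 [292. 136. 295. 141.] [294.1 138.6] [ 0.5   -0.392  0.1  ]
side knob_grip 0.5 [268. 150. 285. 167.] [276.9 159.9] [ 0.542 -0.208  0.1  ]
[ 0.6755957  -0.06680994  0.38360892] [1.65440788e+02 9.07153507e-02 1.79941638e+02] [375.98920244   0.         285.28869457] -0.061945747149071126
wrist scale 0.79 [355.   2. 560. 271.] [446.6 106.8] [ 0.557 -0.073  0.1  ]
wrist dial_face 0.61 [354.   0. 560. 266.] [446.7 106.9] [ 0.557 -0.073  0.1  ]
```

View pics/wrist0.png

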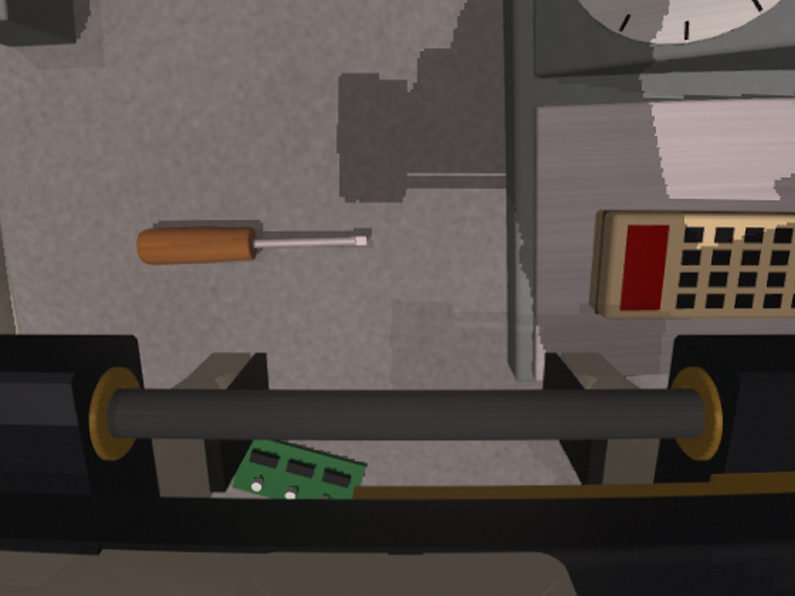

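```bash
python3 -m creep '[[87,-0.7,-0.7,0.7,0,0,0],[87,-0.8,-0.75,0.7,0,0,0],[87,-0.8,-0.75,0.7,0,0,0],[87,-0.8,-0.75,0.7,0,0,0],[87,-0.8,-0.75,0.7,0,0,0],[87,-0.8,-0.75,0.7,0,0,0],[87,-0.7,-0.7,0.7,0,0,0],[87,0,0,0,0,0,0]]'
python3 - <<'E'
from h import *
print(r.get_state()["eef_rot"],r.get_state()["joints"])
c=capture("wrist");save(c,"wrist1",s=1.42);print(c["origin"],c["rotation"],c["K"])
for t in("calc_a","weigh_lever_tip","tare_knob"):
  for o in outline_of(c,t)[:2]:
    m=o["region"].astype(float);u=np.argwhere(m>0).mean(0)[::-1];print(t,round(o["conf"],2),np.round(o["bbox"]),u)
    if t=="calc_a":
        p=onz(c,[u],.071)[0];print(fitbox([(c,m)],p[:2],.055))
E
```

```text
time_s: 2.17
tcp_pos: [0.5386, -0.1315, 0.3543]
eef_rot: [-179.6, -0.1, -90.1]
contact_force: [1.7, -0.3, 0.8]
gripper_width: 0.0867
gripper_force: 0.0
[-1.79602843e+02 -6.02247651e-02 -9.00908059e+01] [  6.59706285   5.57121254  -2.5609808    0.10724973 -81.48038037
  -6.70319023]
[ 0.5380421  -0.19810525  0.51141199] [165.50002874   0.48857528 179.85262319] [[375.98920244   0.         285.28869457]
 [  0.         375.98920244 211.98832148]
 [  0.           0.           1.        ]]
calc_a 0.35 [220.   3. 388. 321.] [306.13785988 126.65482837]
(array([  0.53209482,  -0.28466472, 179.55804442]), np.float64(0.7933412156919863))
tare_knob 0.58 [258.  73. 319. 148.] [287.5591922  116.98154596]
```

View pics/wrist1.png

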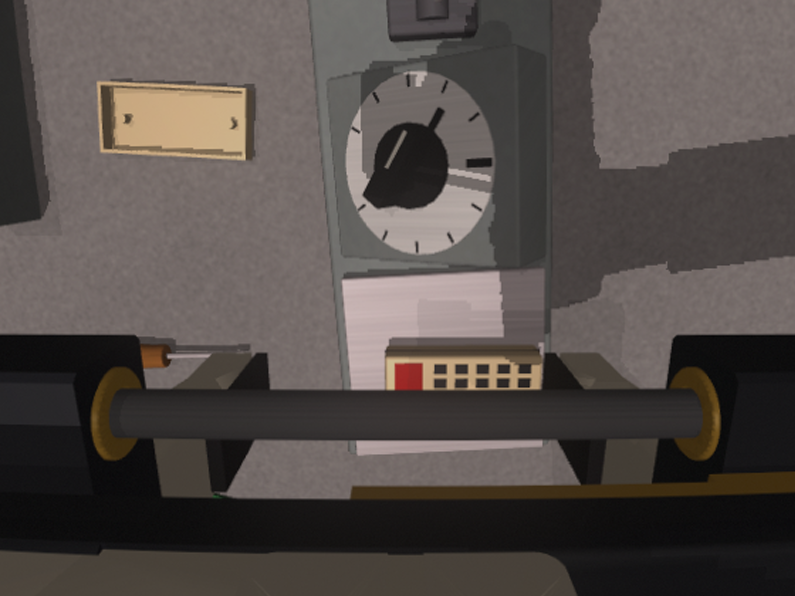

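```bash
cat > sc.py <<'E'
from h import *
from scipy.optimize import least_squares
c=capture("wrist")
pan=np.array([[343,279],[545,268],[358,455],[542,446]])/1.42
L=np.array([[.09,.0125],[-.09,.0125],[.09,.1875],[-.09,.1875]])
W=onz(c,pan,.055);print(np.round(W,4).tolist())
def T(p,l):
    a=p[2];l=np.atleast_2d(l);return np.c_[p[0]+np.cos(a)*l[:,0]-np.sin(a)*l[:,1],p[1]+np.sin(a)*l[:,0]+np.cos(a)*l[:,1],l[:,2]]
s=least_squares(lambda p:(T(p,np.c_[L,np.full(4,.055)])-W)[:,:2].ravel()*1e3,[.5,-.1,0]);p=s.x
print("scale",p[:2],np.degrees(p[2]),np.round(s.fun,1))
# dial
th=np.radians(35);n=np.array([np.sin(th),0,np.cos(th)]);up=np.array([-np.cos(th),0,np.sin(th)])
f=np.array([[346,162],[495,162],[418,70],[418,254]])/1.42
Rz=Ro.from_rotvec([0,0,p[2]]).as_matrix()
def plane(uv,P0):
    d=ray(c,uv);o=np.array(c["origin"]);N=Rz@n;return o+d*(((P0-o)@N)/(d@N))[:,None]
def loc(X,P0): # in-plane: u up-slope, v local +y
    return np.c_[(X-P0)@(Rz@up),(X-P0)@(Rz@[0,1,0])]
C=T(p,[[0,-.08,.0935]])[0]
print("dial centre nominal",C); q=loc(plane(f,C),C);print("dial edges u,v (mm)",np.round(q*1e3,1).tolist())
for nm,uv,h in(("zero mark",(480,162),0),("finger tip",(441,110),.012),("finger base",(433,128),.012),("white a",(389,167),.035),("white b",(405,132),.035)):
    P0=C+Rz@n*h;v=loc(plane(np.array([uv])/1.42,P0),P0)[0]*1e3
    # ccw angle seen from outside: from up, ccw -> local -y
    print(nm,np.round(v,1),"ang",round(np.degrees(np.arctan2(-v[1],v[0])),1))
E
python3 sc.py
python3 - <<'E'
from h import *
c=capture("wrist");save(c,"w2",(225,30,390,230),3)
E
```

```text
[[0.5948, -0.0978, 0.055], [0.4206, -0.1074, 0.055], [0.5861, 0.0727, 0.055], [0.4118, 0.0638, 0.055]]
scale [ 0.5085434  -0.11705449] 2.9980805933249743 [ 3.  -2.  -2.6 -1.8  2.6  2.2 -2.9  1.7]
dial centre nominal [ 0.5127276  -0.19694499  0.0935    ]
dial edges u,v (mm) [[-95.9, -3.2], [42.8, 2.9], [-18.5, -66.7], [-26.6, 72.4]]
zero mark [31.   2.4] ang -4.4
finger tip [  7.3 -35.1] ang 78.3
finger base [ -0.  -23.3] ang 90.1
white a [-24.5   2.5] ang -174.1
white b [ -8.8 -20.8] ang 112.9
```

View pics/w2.png

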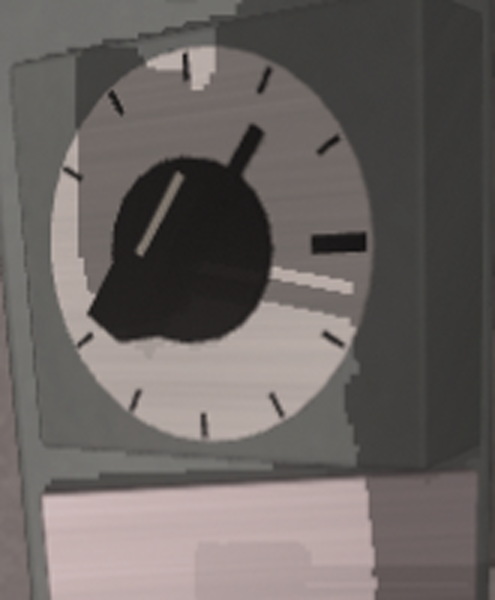

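```bash
cat >> sc.py <<'E'
print('----')
cr=lambda a:np.array(a)/3.+np.array([225,30])-1/3
f=cr([[51,225],[373,240],[205,45],[208,440],[90,110],[330,120],[330,385],[90,370]])
def g(q):
    C=np.array([q[0],q[1],.0935]);l=loc(plane(f,C),C);return (np.hypot(*l.T)-.068)*1e3
s=least_squares(g,[.53,-.2]);print(s.x,np.round(s.fun,1));C=np.r_[s.x,.0935]
print("local x,y of dial",(Rz.T@(C-np.r_[p[:2],0])))
def d(nm,a,b,h):
    P0=C+Rz@n*h;v=loc(plane(cr([a,b]),P0),P0)*1e3;e=v[1]-v[0]
    print(nm,h,np.round(v,1).tolist(),"dir",round(np.degrees(np.arctan2(-e[1],e[0])),1))
d("zero",(312,244),(366,241),0);d("opp ticks",(185,68),(205,425),0);d("ticks2",(338,140),(85,340),0)
for h in(.005,.02):d("finger",(235,172),(262,128),h)
d("white",(140,252),(180,175),.035)
knob=C+Rz@n*.03;print("knob grip",knob)
E
python3 sc.py | sed -n '/----/,$p'
```

```text
----
[ 0.53585098 -0.19629269] [ 0.3  0.6  0.5 -0.5  0.7 -1.3  1.5 -0.2]
local x,y of dial [ 0.02329073 -0.08048358  0.0935    ]
zero 0 [[46.5, -0.4], [66.2, -0.5]] dir 0.2
opp ticks 0 [[-0.9, -61.8], [0.1, 62.0]] dir -89.5
ticks2 0 [[56.9, -32.4], [-54.1, 31.0]] dir -150.3
finger 0.005 [[20.7, -25.3], [31.9, -38.3]] dir 49.4
finger 0.02 [[30.2, -24.1], [40.8, -36.6]] dir 49.4
white 0.035 [[1.5, -0.8], [19.1, -23.7]] dir 52.5
knob grip [ 0.55303436 -0.19538583  0.11807456]
```

```bash
cat >> h.py <<'E'
def go(pos,R=None):
    s=r.get_state();c=rot(s["eef_rot"]);d=np.array(pos)-np.array(s["tcp_pos"])
    print("t",s["time_s"],"shift units",np.round(d/.025,2))
    if R is not None: print("rotvec deg",np.round(np.degrees(Ro.from_matrix(R@c.T).as_rotvec()),2))
E
python3 - <<'E'
from h import *
a=np.radians(3);th=np.radians(35);Rz=Ro.from_rotvec([0,0,a]).as_matrix()
n=Rz@[np.sin(th),0,np.cos(th)];up=Rz@[-np.cos(th),0,np.sin(th)];yl=Rz@[0,1,0]
C=np.array([.5359,-.1963,.0935])
for A in(51,0):
  t=np.radians(A);b=np.cos(t)*up-np.sin(t)*yl
  for s in(1,-1):
    z=-n;x=s*b;y=np.cross(z,x);R=np.c_[x,y,z]
    print(A,s);
    for out in(.10,.013): go(C+n*out,R)
print(n)
E
```

```text
51 1
t 2.5167 shift units [ 2.12 -2.6  -6.9 ]
rotvec deg [-12.79  33.09 -34.88]
t 2.5167 shift units [ 0.13 -2.71 -9.75]
rotvec deg [-12.79  33.09 -34.88]
51 -1
t 2.5167 shift units [ 2.12 -2.6  -6.9 ]
rotvec deg [ 42.93  16.4  138.23]
t 2.5167 shift units [ 0.13 -2.71 -9.75]
rotvec deg [ 42.93  16.4  138.23]
0 1
t 2.5167 shift units [ 2.12 -2.6  -6.9 ]
rotvec deg [-28.02  26.4  -84.06]
t 2.5167 shift units [ 0.13 -2.71 -9.75]
rotvec deg [-28.02  26.4  -84.06]
0 -1
t 2.5167 shift units [ 2.12 -2.6  -6.9 ]
rotvec deg [26.95 28.24 89.74]
t 2.5167 shift units [ 0.13 -2.71 -9.75]
rotvec deg [26.95 28.24 89.74]
[0.57279037 0.03001867 0.81915204]
```

```bash
python3 -m creep '[[60,0.3,-0.37,-0.6,-1.83,4.73,-4.98],[60,0.3,-0.37,-0.6,-1.83,4.73,-4.98],[60,0.3,-0.37,-0.6,-1.83,4.73,-4.98],[60,0.3,-0.37,-0.6,-1.83,4.73,-4.98],[60,0.3,-0.37,-0.6,-1.83,4.73,-4.98],[60,0.3,-0.37,-0.6,-1.83,4.73,-4.98],[60,0.3,-0.37,-0.6,-1.83,4.73,-4.98],[60,0,0,-0.5,0,0,0]]'
cat > kn.py <<'E'
from h import *
import sys
a=np.radians(3);th=np.radians(35);Rz=Ro.from_rotvec([0,0,a]).as_matrix()
n=Rz@[np.sin(th),0,np.cos(th)];up=Rz@[-np.cos(th),0,np.sin(th)];yl=Rz@[0,1,0]
C=np.array([.5359,-.1963,.0935])
t=np.radians(float(sys.argv[1]));b=np.cos(t)*up-np.sin(t)*yl
z=-n;x=b;y=np.cross(z,x);go(C+n*float(sys.argv[2]),np.c_[x,y,z])
E
python3 kn.py 51 .1; python3 -c "
from h import *
print(r.get_state()['joints'])
c=capture('wrist');save(c,'w3',s=1.42)"
```

```text
time_s: 3.18
tcp_pos: [0.5929, -0.1942, 0.2205]
eef_rot: [150.5, -21.9, -120.5]
contact_force: [-3.2, 1.5, -5.3]
gripper_width: 0.0603
gripper_force: 0.0
t 3.1833 shift units [ 0.01  0.04 -1.8 ]
rotvec deg [ 0.16 -1.15  0.33]
[   0.5967229    38.35778382   19.58338563    1.3719708  -107.35846553
  -36.97945723]
```

View pics/w3.png

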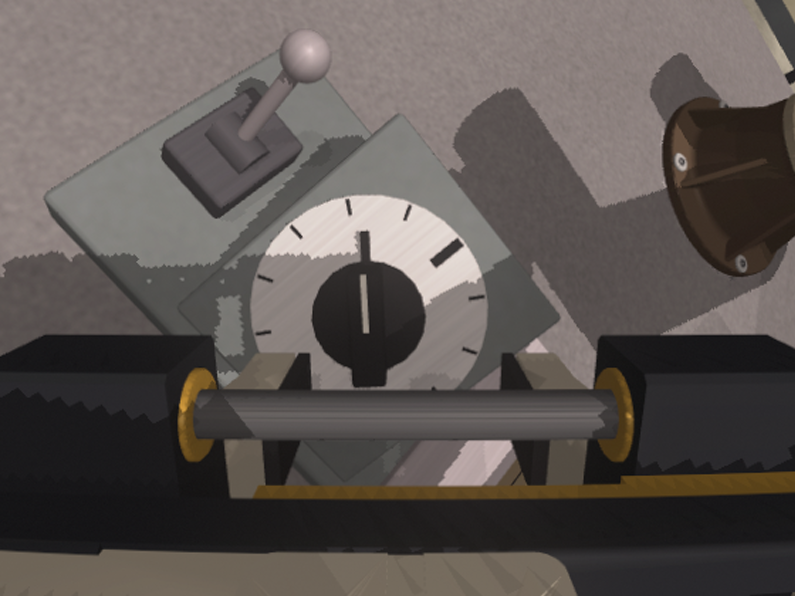

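```bash
python3 -m creep '[[50,0,0,-0.9,0,-1.15,0.3],[50,0,0,-0.9,0,0,0],[50,-0.4,-0.02,-0.57,0,0,0],[50,-0.4,-0.02,-0.57,0,0,0],[50,-0.4,-0.02,-0.57,0,0,0],[50,-0.2,0,-0.29,0,0,0],[50,0,0,0,0,0,0]]'; python3 kn.py 51 .013
```

```text
time_s: 3.82
tcp_pos: [0.5562, -0.1945, 0.1362]
eef_rot: [152.5, -20.6, -120.6]
contact_force: [0.7, -0.4, -1.2]
gripper_width: 0.05
gripper_force: 0.0
t 3.8167 shift units [-0.52 -0.06 -1.28]
rotvec deg [ 0.06  1.14 -0.38]
```

```bash
python3 -m creep '[[50,-0.3,-0.03,-0.6,0,1.1,-0.3],[50,-0.2,-0.03,-0.4,0,0,0],[50,0,0,-0.1,0,0,0],[50,0,0,0,0,0,0]]'; python3 kn.py 51 .013
```

```text
time_s: 4.15
tcp_pos: [0.5448, -0.1965, 0.1086]
eef_rot: [151.6, -21.2, -120.6]
contact_force: [-0.4, 1.1, -0.1]
gripper_width: 0.0497
gripper_force: 0.0
t 4.15 shift units [-0.06  0.02 -0.18]
rotvec deg [ 0.08  0.07 -0.04]
```

```bash
python3 -m creep '[[50,-0.06,0.02,-0.12,0,0,0],[10,0,0,0,0,0,0],[10,0,0,0,0,0,0],[10,0,0,0,0,0,0],[10,0,0,0,0,0,0],[10,0,0,0,0,0,0]]' 15; python3 kn.py 51 .013
```

```text
time_s: 4.65
tcp_pos: [0.5437, -0.196, 0.1063]
eef_rot: [151.6, -21.2, -120.6]
contact_force: [0.0, -0.4, 0.5]
gripper_width: 0.0219
gripper_force: 0.0
t 4.65 shift units [-0.01  0.   -0.09]
rotvec deg [ 0.08  0.15 -0.03]
```

Turn 51° clockwise: −51·n = (−29.2, −1.5, −41.8).

```bash
python3 -m creep '[[10,0,0,0,0,0,0],[10,0,0,0,0,0,0],[10,0,0,0,0,0,0]]' 
python3 -m creep '[[10,0,0,0,-3.65,-0.19,-5.22],[10,0,0,0,-3.65,-0.19,-5.22],[10,0,0,0,-3.65,-0.19,-5.22],[10,0,0,0,-3.65,-0.19,-5.22],[10,0,0,0,-3.65,-0.19,-5.22],[10,0,0,0,-3.65,-0.19,-5.22],[10,0,0,0,-3.65,-0.19,-5.22],[10,0,0,0,-3.65,-0.19,-5.22]]'
python3 -m creep '[[10,0,0,0,0,0,0],[10,0,0,0,0,0,0]]'; python3 kn.py 0 .013
```

```text
time_s: 4.9
tcp_pos: [0.5434, -0.1958, 0.1063]
eef_rot: [151.6, -21.2, -120.6]
contact_force: [-0.5, 2.4, 1.0]
gripper_width: 0.0177
gripper_force: 14.9
time_s: 5.57
tcp_pos: [0.5438, -0.1967, 0.1061]
eef_rot: [-179.6, -35.0, -177.4]
contact_force: [0.9, -2.7, 0.2]
gripper_width: 0.0181
gripper_force: 14.9
time_s: 5.73
tcp_pos: [0.5438, -0.1966, 0.1061]
eef_rot: [-179.9, -35.0, -176.8]
contact_force: [0.9, -4.0, 1.0]
gripper_width: 0.0176
gripper_force: 14.9
t 5.7333 shift units [-0.02  0.03 -0.08]
rotvec deg [ 0.05  0.03 -0.24]
```

```bash
python3 -m creep '[[50,0,0,0,0,0,0],[50,0,0,0,0,0,0],[50,0,0,0,0,0,0],[50,0.3,0,0.43,0,0,0],[50,0.57,0.03,0.82,0,0,0],[50,0.57,0.03,0.82,0,0,0],[50,0.57,0.03,0.82,0,0,0],[50,0.57,0.03,0.82,0,0,0]]'
python3 -m creep '[[50,0.4,0,0.9,0,0,0],[50,0,0,0,0,0,0],[50,0,0,0,0,0,0]]'
python3 -c "
from h import *
c=capture('wrist');save(c,'w4',s=1.42);print(c['origin'],c['rotation'])"
```

```text
time_s: 6.4
tcp_pos: [0.6084, -0.1927, 0.1998]
eef_rot: [-179.9, -35.0, -176.9]
contact_force: [0.9, 0.1, -0.8]
gripper_width: 0.0498
gripper_force: 0.0
time_s: 6.65
tcp_pos: [0.6188, -0.1927, 0.2221]
eef_rot: [-179.9, -34.9, -176.9]
contact_force: [-0.2, 0.1, -1.2]
gripper_width: 0.0503
gripper_force: 0.0
[ 0.65458062 -0.19012446  0.38915363] [-1.59766173e+02  6.34787312e-02  9.30774367e+01]
```

View pics/w4.png

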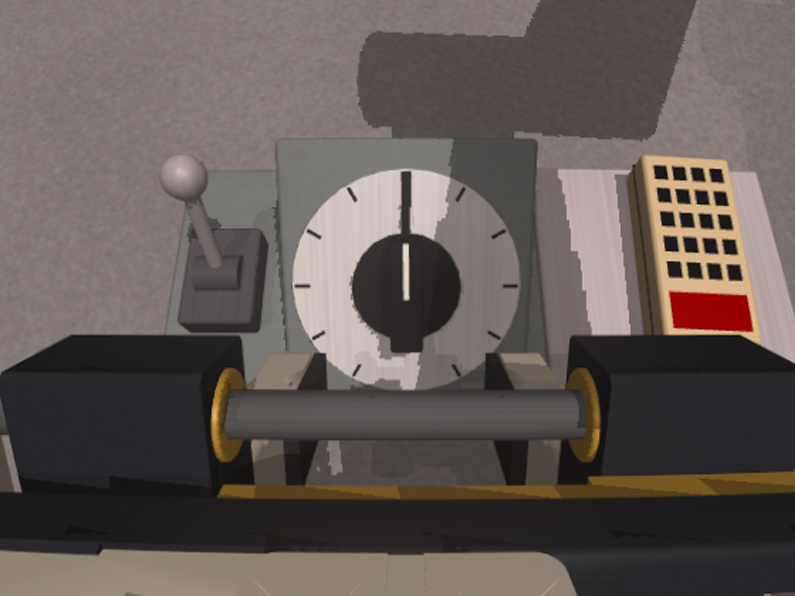

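```bash
cat > me.py <<'E'
from h import *
cs=[capture(n) for n in("wrist","scene","side")]
obs=[];tip=[]
for c,n in zip(cs,("wrist","scene","side")):
    for o in outline_of(c,"calc_first"):
        m=o["region"].astype(float);u=np.argwhere(m>0).mean(0)[::-1];X=onz(c,[u],.071)[0]
        if o["conf"]>.3 and np.hypot(X[0]-.51,X[1]+.01)<.06:
            print(n,round(o["conf"],2),o["bbox"],X,fitbox([(c,m)],X[:2],.055)); 
            if n!="wrist":obs.append((c,m))
    for o in search_frame(c,"weigh_lever_tip")[:2]:print(n,"tip",round(o["conf"],2),np.round(o["bbox"]))
if obs:print("joint",fitbox(obs,[.505,-.015,3],.055))
# wrist corner clicks on top face
c=cs[0];print(np.round(onz(c,np.array([[643,157],[727,163],[757,330],[653,335]])/1.42,.087),4))
w=onz(c,np.array([[670,291],[748,293],[753,332],[673,328]])/1.42,.087);print("window",np.round(w,4))
o=np.array([c["origin"],cs[2]["origin"]]);d=np.array([ray(c,[[184/1.42,177/1.42]])[0],ray(cs[2],[[418/1.42,196/1.42]])[0]])
s=np.linalg.lstsq(np.c_[d[0],-d[1]],o[1]-o[0],rcond=None)[0];print("tip",o[0]+s[0]*d[0],o[1]+s[1]*d[1])
A=[]
for n in(1,2):
    for k in outline_of(cs[n],"calc_a"):
        m=k["region"].astype(float);u=np.argwhere(m>0).mean(0)[::-1];X=onz(cs[n],[u],.016)[0]
        A.append((X,cs[n],m))
for q in([.402,.243,0],[.52,.453,24.3]):
    L=[(c,m) for X,c,m in A if np.hypot(X[0]-q[0],X[1]-q[1])<.03];print(len(L),fitbox(L,q,0))
go([.5,.3,.2])
E
python3 me.py
```

```text
wrist 0.95 [442.7, 110.1, 535.2, 243.3] [ 0.48974183 -0.00789234  0.071     ] (array([ 4.82544019e-01, -9.06703762e-03,  1.79213377e+02]), np.float64(0.1243227888619024))
wrist tip 0.77 [111. 109. 157. 192.]
side 0.61 [263.1, 186.2, 307.2, 207.1] [ 0.48766475 -0.00604352  0.071     ] (array([ 0.48887061, -0.00774652,  0.93940016]), np.float64(0.07677756702722105))
side tip 0.52 [294. 135. 294. 144.]
joint (array([ 0.48840816, -0.00774514,  2.35943365]), np.float64(0.08363099344381253))
[[ 0.4295 -0.04    0.087 ]
 [ 0.4299  0.019   0.087 ]
 [ 0.55    0.0178  0.087 ]
 [ 0.5563 -0.0477  0.087 ]]
window [[ 0.5274 -0.0339  0.087 ]
 [ 0.526   0.0162  0.087 ]
 [ 0.5514  0.015   0.087 ]
 [ 0.5513 -0.0349  0.087 ]]
tip [ 0.49181713 -0.32409663  0.13364906] [ 0.49079358 -0.32466668  0.13460234]
2 (array([ 0.40159471,  0.24079034, -1.17232298]), np.float64(0.07636473987855219))
2 (array([ 0.52166791,  0.45403714, 24.14232855]), np.float64(0.09308968227378489))
t 7.25 shift units [-4.72 19.72 -0.85]
```

Run:
```python
from h import *
K=[[375.989,0,285.289],[0,375.989,211.988],[0,0,1]]
c=dict(K=K,k1=-.0619457,origin=[.53804,-.198105,.511412],rotation=[165.50003,.488575,179.852623])
print(np.round(onz(c,np.array([[386,352],[543,352]])/1.42,.087),4))
c=dict(K=K,k1=-.0619457,origin=[0.6755957,-0.06680994,0.38360892],rotation=[165.440788,.0907,179.941638])
print(np.round(onz(c,np.array([[604,213],[605,315],[795,212]])/1.42,.087),4))
```

```text
[[ 0.5582 -0.044   0.087 ]
 [ 0.4257 -0.0439  0.087 ]]
[[ 0.5656 -0.0402  0.087 ]
 [ 0.5597  0.0187  0.087 ]
 [ 0.4539 -0.0421  0.087 ]]
```

```bash
cat > dn.py <<'E'
from h import *
import sys
x,y,z,w=map(float,sys.argv[1:]);go([x,y,z],rot([180,0,180+w]))
E
python3 dn.py .402 .2415 .1 -1
```

```text
t 7.25 shift units [-8.64 17.38 -4.85]
rotvec deg [  0.75 -35.01  -3.91]
```

```bash
python3 -m creep '[[80,-0.2,0.4,0.3,0.1,-5,-0.55],[80,-0.5,1,0.2,0.1,-5,-0.56],[80,-0.5,1,0,0.1,-5,-0.56],[80,-0.5,1,0,0.1,-5,-0.56],[80,-0.5,1,0,0.1,-5,-0.56],[80,-0.5,1,0,0.1,-5,-0.56],[80,-0.5,1,0,0.1,-5,-0.56],[80,-0.5,1,0,0,0,0]]'
python3 -m creep '[[80,-0.5,1,0,0,0,0],[80,-0.5,1,0,0,0,0],[80,-0.5,1,0,0,0,0],[80,-0.5,1,0,0,0,0],[80,-0.5,1,0,0,0,0],[80,-0.5,1,0,0,0,0],[80,-0.5,1,0,0,0,0],[80,-0.5,1,0,0,0,0]]'
python3 -m creep '[[80,-0.5,1,0,0,0,0],[80,-0.4,0.9,-0.2,0,0,0],[80,0,0,0,0,0,0],[80,0,0,0,0,0,0]]'
python3 dn.py .402 .2415 .1 -1
python3 - <<'E'
from h import *
c=capture("wrist");save(c,"w5",s=1.42);print(c["origin"],c["rotation"])
for o in outline_of(c,"calc_a")[:2]:
    m=o["region"].astype(float);u=np.argwhere(m>0).mean(0)[::-1];X=onz(c,[u],.016)[0];print(o["conf"],o["bbox"],fitbox([(c,m)],[.402,.2415,-1],0))
E
```

```text
time_s: 7.92
tcp_pos: [0.5224, -0.0077, 0.2351]
eef_rot: [179.9, 0.4, 178.9]
contact_force: [-0.4, 0.8, -0.2]
gripper_width: 0.0798
gripper_force: 0.0
time_s: 8.58
tcp_pos: [0.4246, 0.193, 0.2343]
eef_rot: [-180.0, 0.0, 179.0]
contact_force: [-0.3, 0.1, -0.6]
gripper_width: 0.0799
gripper_force: 0.0
time_s: 8.92
tcp_pos: [0.4024, 0.2403, 0.2289]
eef_rot: [-180.0, -0.0, 179.1]
contact_force: [0.7, 0.0, 0.7]
gripper_width: 0.0802
gripper_force: 0.0
t 8.9167 shift units [-0.01  0.05 -5.16]
rotvec deg [ 0.04 -0.   -0.13]
[0.33576568 0.24189676 0.3859301 ] [1.65377867e+02 2.36270897e-02 8.90726335e+01]
0.94 [431.6, 223.4, 498.3, 275.3] (array([ 0.402 ,  0.2415, -1.    ]), np.float64(1.0))
0.91 [276.0, 3.3, 356.6, 61.2] (array([ 0.402 ,  0.2415, -1.    ]), np.float64(1.0))
```

View pics/w5.png

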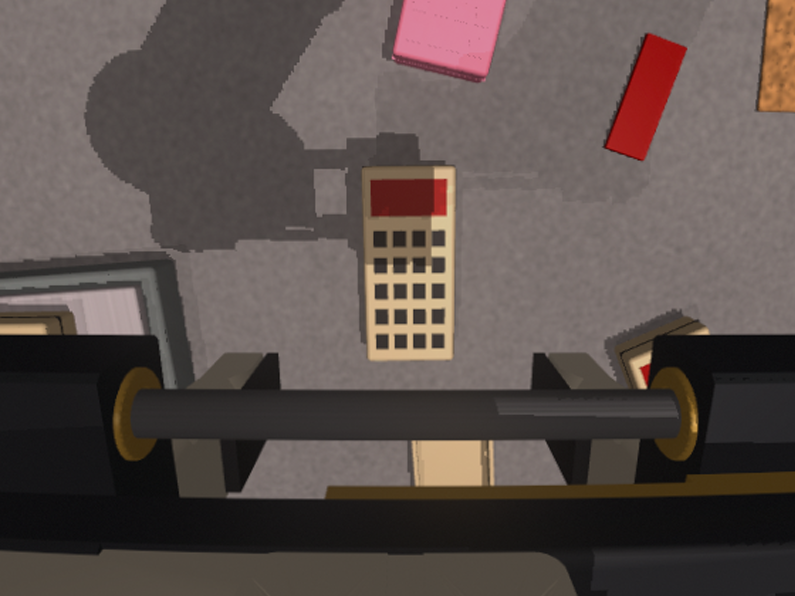

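```bash
python3 - <<'E'
from h import *
c=capture("wrist");w=onz(c,np.array([[362,166],[455,165],[453,359],[367,359]])/1.42,.032);print(np.round(w,4),w.mean(0))
E
python3 dn.py .402 .2415 .006 -1
```

```text
[[0.3382 0.213  0.032 ]
 [0.3386 0.273  0.032 ]
 [0.4717 0.2722 0.032 ]
 [0.4706 0.2115 0.032 ]] [0.4047825 0.2424145 0.032    ]
t 9.0667 shift units [-0.05  0.1  -8.92]
rotvec deg [0.04 0.   0.03]
```

```bash
python3 -m creep '[[80,0.03,0.06,-0.8,0,0,0],[80,0,0,-1,0,0,0],[80,0,0,-1,0,0,0],[80,0,0,-1,0,0,0],[80,0,0,-1,0,0,0],[80,0,0,-1,0,0,0],[80,0,0,-1,0,0,0],[80,0,0,-1,0,0,0]]'
python3 -m creep '[[80,0,0,-0.7,0,0,0],[80,0,0,-0.3,0,0,0],[80,0,0,0,0,0,0],[80,0,0,0,0,0,0]]'
python3 dn.py .4035 .242 .006 -1
```

```text
time_s: 9.73
tcp_pos: [0.4044, 0.2402, 0.0331]
eef_rot: [-180.0, 0.0, 178.9]
contact_force: [-0.2, 0.2, -0.7]
gripper_width: 0.0799
gripper_force: 0.0
time_s: 10.07
tcp_pos: [0.4042, 0.2407, 0.0092]
eef_rot: [-179.9, -0.0, 179.0]
contact_force: [-0.1, 0.1, 0.8]
gripper_width: 0.0802
gripper_force: 0.0
t 10.0667 shift units [-0.03  0.05 -0.13]
rotvec deg [ 0.07 -0.01  0.05]
```

```bash
python3 -m creep '[[80,0,0.05,-0.1,0,0,0],[50,0,0,0,0,0,0],[50,0,0,0,0,0,0],[50,0,0,0,0,0,0],[50,0,0,0,0,0,0],[50,0,0,0,0,0,0]]' 20
python3 -m creep '[[50,0,0,0,0,0,0],[50,0,0,0.3,0,0,0],[50,0,0,0.8,0,0,0],[50,0,0,1,0,0,0],[50,0,0,1,0,0,0],[50,0,0,1,0,0,0],[50,0,0,1,0,0,0],[50,0,0,1,0,0,0]]'
python3 dn.py .49 .04 .2 1
```

```text
time_s: 10.57
tcp_pos: [0.404, 0.2426, 0.0069]
eef_rot: [-180.0, 0.0, 179.0]
contact_force: [-1.6, -0.2, 6.7]
gripper_width: 0.0619
gripper_force: 20.0
time_s: 11.23
tcp_pos: [0.4032, 0.2417, 0.1603]
eef_rot: [-179.9, -0.0, 179.0]
contact_force: [0.4, 0.2, -3.1]
gripper_width: 0.0617
gripper_force: 20.0
t 11.2333 shift units [ 3.47 -8.07  1.59]
rotvec deg [ 0.06 -0.03  2.02]
```

```bash
python3 -m creep '[[50,0.4,-0.5,0.5,0,0,0.4],[50,0.8,-0.8,0.5,0,0,0.4],[50,0.9,-0.9,0.5,0,0,0.4],[50,0.9,-0.9,0.5,0,0,0.4],[50,0.9,-0.9,0,0,0,0.4],[50,0.7,-0.7,0,0,0,0],[50,0,0,0,0,0,0],[50,0,0,0,0,0,0]]'
python3 - <<'E'
from h import *
c=capture("wrist");s=capture("scene")
a=cv2.resize(c["frame"],None,fx=1.42,fy=1.42,interpolation=cv2.INTER_CUBIC)
cv2.imwrite("pics/w6.png",a[:,:,::-1])
for k in(c,s):
  for o in outline_of(k,"calc_first"):
    m=o["region"].astype(float);u=np.argwhere(m>0).mean(0)[::-1];X=onz(k,[u],.071)[0]
    print(round(o["conf"],2),np.round(o["bbox"]),np.round(X,3))
    if np.hypot(X[0]-.49,X[1]+.01)<.05: print(fitbox([(k,m)],[*X[:2],2],.055))
E
```

```text
time_s: 11.9
tcp_pos: [0.5186, 0.1234, 0.2084]
eef_rot: [-179.9, -0.1, -179.2]
contact_force: [-0.5, 0.1, -3.0]
gripper_width: 0.0619
gripper_force: 20.0
0.8 [ 63.  76. 166. 251.] [ 0.485 -0.01   0.071]
(array([ 0.49192034, -0.00884351,  0.16461861]), np.float64(0.1101072925831138))
0.72 [  1.  52. 233. 276.] [ 0.473 -0.02   0.071]
(array([ 0.48215996, -0.08819782, -0.089322  ]), np.float64(0.4988643717903877))
0.68 [208. 207. 236. 248.] [ 0.489 -0.01   0.071]
(array([ 0.48758252, -0.00939523, -0.91430852]), np.float64(0.12173796906228085))
```

View pics/w6.png

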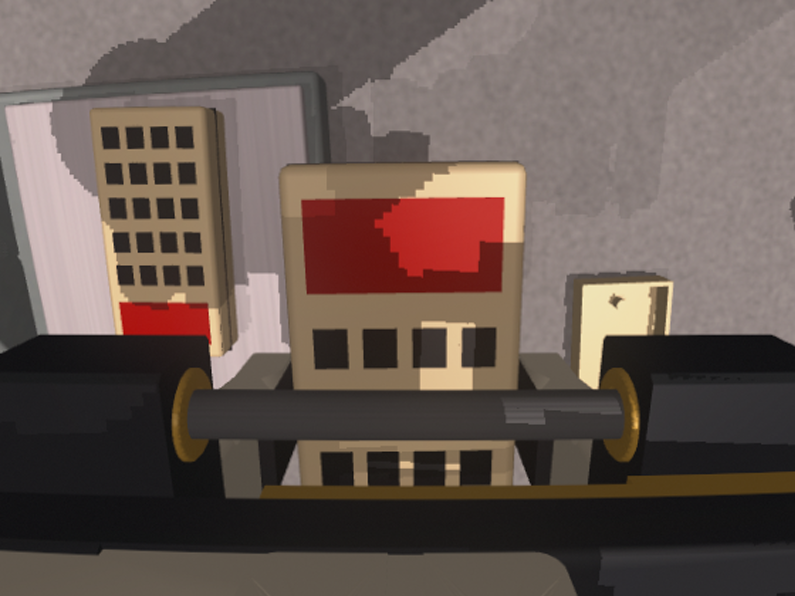

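Run:
```python
from h import *
c=capture("wrist");s=r.get_state();print(s["tcp_pos"],s["eef_rot"])
q=np.array([[92,107],[209,107],[222,345],[101,127],[194,127],[208,285],[117,285]])/1.42
print(np.round(onz(c,q,.087),4))
z=s["tcp_pos"][2]+.026
print(np.round(onz(c,np.array([[281,165],[525,163],[288,352],[520,352]])/1.42,z),4))
```

```text
[0.51808647 0.12534112 0.2089351 ] [-1.79958538e+02 -1.14950391e-02 -1.78944951e+02]
[[ 0.4251 -0.035   0.087 ]
 [ 0.4254  0.0257  0.087 ]
 [ 0.5512  0.0243  0.087 ]
 [ 0.4349 -0.0313  0.087 ]
 [ 0.4351  0.0174  0.087 ]
 [ 0.517   0.019   0.087 ]
 [ 0.5178 -0.0317  0.087 ]]
[[0.4524 0.0948 0.2349]
 [0.451  0.1532 0.2349]
 [0.4999 0.0948 0.2349]
 [0.4988 0.1553 0.2349]]
```

```bash
python3 -m creep '[[50,-0.1,-0.5,0,0,0,-0.3],[50,-0.2,-0.9,0,0,0,-0.3],[50,-0.2,-1,0,0,0,-0.4],[50,-0.2,-1,0,0,0,0],[50,-0.2,-1,-0.3,0,0,0],[50,-0.15,-0.7,-0.6,0,0,0],[50,0,-0.2,-0.9,0,0,0],[50,0,0,-0.9,0,0,0]]'
python3 -m creep '[[50,0,0,-0.8,0,0,0],[50,0,0,-0.4,0,0,0],[50,0,0,0,0,0,0],[50,0,0,0,0,0,0]]'
python3 dn.py .4915 -.008 .094 0
python3 - <<'E'
from h import *
a=capture("side");b=capture("scene")
f=np.hstack([cv2.resize(a["frame"][160:240,220:340],None,fx=3.2,fy=3.2,interpolation=2),cv2.resize(b["frame"][190:270,170:290],None,fx=3.2,fy=3.2,interpolation=2)])
cv2.imwrite("pics/p1.png",f[:,:,::-1])
E
```

```text
time_s: 12.82
tcp_pos: [0.492, -0.0089, 0.1415]
eef_rot: [-180.0, 0.1, 179.9]
contact_force: [0.1, 0.1, -1.9]
gripper_width: 0.0618
gripper_force: 20.0
time_s: 13.15
tcp_pos: [0.4925, -0.0077, 0.1117]
eef_rot: [-179.9, -0.0, -180.0]
contact_force: [-0.6, 0.6, -1.9]
gripper_width: 0.0616
gripper_force: 20.0
t 13.15 shift units [-0.04 -0.01 -0.71]
rotvec deg [ 0.08 -0.03 -0.04]
```

View pics/p1.png

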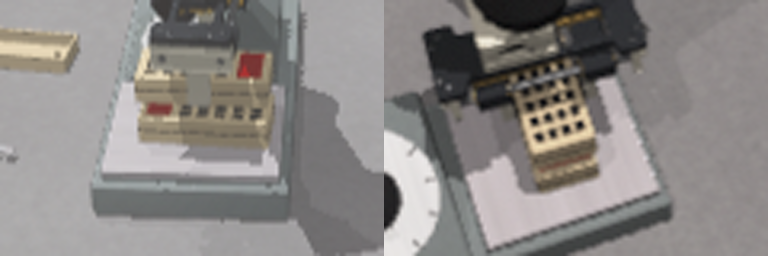

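Run:
```python
from h import *
b=capture("scene");a=capture("side")
def P(c,x,y,z,o): return np.round((proj(c,[[x,y,z]])[0]-o)*3.2)
for nm,z in(("held top",.1375),("held bot",.1055),("low top",.087),("low bot",.055)):
    print(nm,[ (P(b,.4925+.0675,-.0077+s*.031,z,[170,190])+[384,0]).tolist() for s in(-1,1)],[P(a,.4925+s*.0675,-.0077+.031,z,[220,160]).tolist() for s in(1,-1)])
cr=b["frame"][225:255,208:245];cv2.imwrite("pics/p2.png",cv2.resize(np.hstack([cr]),None,fx=16,fy=16,interpolation=2)[:,:,::-1])
```

```text
held top [[530.0, 155.0], [594.0, 137.0]] [[130.0, 73.0], [264.0, 80.0]]
held bot [[534.0, 172.0], [598.0, 154.0]] [[131.0, 100.0], [264.0, 108.0]]
low top [[537.0, 182.0], [600.0, 164.0]] [[132.0, 116.0], [264.0, 123.0]]
low bot [[541.0, 198.0], [603.0, 181.0]] [[133.0, 142.0], [264.0, 150.0]]
```

View pics/p2.png

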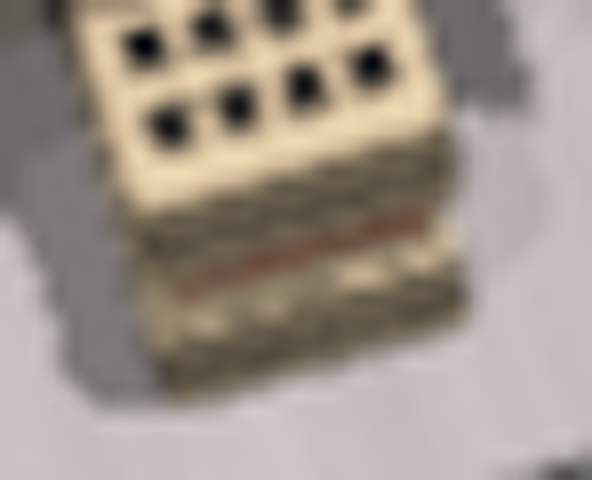

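```bash
python3 -m creep '[[50,-0.05,-0.07,-0.35,0,0,0],[50,0,0,-0.2,0,0,0],[50,0,0,-0.08,0,0,0],[50,0,0,-0.04,0,0,0],[50,0,0,0,0,0,0]]'
python3 dn.py .4915 -.0095 .094 0
```

```text
time_s: 13.77
tcp_pos: [0.491, -0.0097, 0.0943]
eef_rot: [-179.9, -0.0, 180.0]
contact_force: [0.5, 0.3, -1.4]
gripper_width: 0.0623
gripper_force: 20.0
t 13.7667 shift units [ 0.02  0.01 -0.01]
rotvec deg [ 0.07 -0.05  0.01]
```

```bash
python3 -m creep '[[50,0,0,-0.03,0,0,0],[50,0,0,0,0,0,0]]'
python3 -m creep '[[76,0,0,0,0,0,0],[76,0,0,0,0,0,0],[76,0,0,0,0,0,0],[76,0,0,0.2,0,0,0],[76,0,0,0.6,0,0,0],[76,0,0,1,0,0,0],[76,0,0,1,0,0,0],[76,0,0,1,0,0,0]]'
python3 dn.py .521 .454 .2 24.3
```

```text
time_s: 13.93
tcp_pos: [0.4915, -0.0095, 0.094]
eef_rot: [-180.0, 0.0, 180.0]
contact_force: [-0.1, -0.2, -2.6]
gripper_width: 0.0619
gripper_force: 20.0
time_s: 14.6
tcp_pos: [0.4911, -0.0096, 0.1903]
eef_rot: [-179.9, -0.0, 180.0]
contact_force: [0.8, -0.4, 0.8]
gripper_width: 0.0757
gripper_force: 0.0
t 14.6 shift units [ 1.2  18.55  0.39]
rotvec deg [ 0.06  0.   24.31]
```

```bash
python3 -m creep '[[84,0,0.4,0.4,0,0,0],[84,0,0.8,0.4,0,0,0],[84,0.1,1,0.2,0,0,4.86],[84,0.1,1,0,0,0,4.86],[84,0.1,1,0,0,0,4.86],[84,0.1,1,0,0,0,4.86],[84,0.1,1,0,0,0,4.86],[84,0.1,1,0,0,0,0]]'
python3 -m creep '[[84,0.1,1,0,0,0,0],[84,0.1,1,0,0,0,0],[84,0.1,1,0,0,0,0],[84,0.1,1,0,0,0,0],[84,0.1,1,0,0,0,0],[84,0.1,1,0,0,0,0],[84,0.1,1,0,0,0,0],[84,0,1,0,0,0,0]]'
python3 -m creep '[[84,0,1,0,0,0,0],[84,0,1,0,0,0,0],[84,0,0.9,0,0,0,0],[84,0,0.4,0,0,0,0],[84,0,0,0,0,0,0],[84,0,0,0,0,0,0]]'
python3 dn.py .521 .454 .006 24.3
cat > pk.py <<'E'
from h import *
L=[]
for n in("scene","side","wrist"):
    c=capture(n)
    for o in outline_of(c,"calc_b"):
        m=o["region"].astype(float);u=np.argwhere(m>0).mean(0)[::-1];X=onz(c,[u],.016)[0]
        if np.hypot(X[0]-.521,X[1]-.454)<.06 and o["conf"]>.4:
            if n!="wrist":L.append((c,m));print(n,fitbox([(c,m)],[*X[:2],24],0))
            else:
                k=np.argwhere(m>0);print(n,np.round(o["bbox"]),o["conf"])
                # image-plane polygon corners on z=.032
                q=cv2.approxPolyDP(max(cv2.findContours(m.astype(np.uint8),0,1)[0],key=len),4,True).reshape(-1,2);print(q.tolist(),np.round(onz(c,q,.032)[:,:2],4).tolist())
                # red window
                f=c["frame"].astype(int);g=((f[:,:,0]>90)&(f[:,:,1]<60)&(f[:,:,2]<60)&(cv2.dilate(m.astype(np.uint8),np.ones((5,5)))>0)).astype(np.uint8)
                if g.sum()>50:
                    rr=cv2.minAreaRect(max(cv2.findContours(g,0,1)[0],key=len).astype(np.float32));b=onz(c,cv2.boxPoints(rr),.032)[:,:2];print("win",np.round(b,4).tolist())
if len(L)>1:print(fitbox(L,[.521,.454,24.3],0))
E
python3 pk.py
```

```text
time_s: 15.27
tcp_pos: [0.506, 0.172, 0.214]
eef_rot: [-180.0, 0.0, -155.4]
contact_force: [0.2, 0.5, 0.7]
gripper_width: 0.0839
gripper_force: 0.0
time_s: 15.93
tcp_pos: [0.5236, 0.372, 0.2137]
eef_rot: [-179.9, -0.0, -155.7]
contact_force: [0.3, -0.6, -0.1]
gripper_width: 0.0842
gripper_force: 0.0
time_s: 16.43
tcp_pos: [0.5232, 0.4531, 0.2132]
eef_rot: [-179.9, -0.1, -155.7]
contact_force: [-0.1, -0.8, -0.6]
gripper_width: 0.0838
gripper_force: 0.0
t 16.4333 shift units [-0.09  0.04 -8.29]
rotvec deg [ 0.1  -0.03 -0.03]
scene (array([ 0.52075442,  0.45458925, 23.90143938]), np.float64(0.0795229095559129))
side (array([ 0.52095771,  0.45328281, 23.84538789]), np.float64(0.04153811075482616))
wrist [251. 116. 324. 256.] 0.68
[[256, 114], [256, 252], [317, 255], [323, 116]] [[0.4736, 0.4011], [0.5918, 0.4516], [0.5706, 0.5063], [0.451, 0.4555]]
win [[0.4797, 0.4086], [0.4623, 0.4472], [0.483, 0.4568], [0.5006, 0.4176]]
(array([ 0.521,  0.454, 24.3  ]), np.float64(0.06180786265741428))
```

```bash
python3 -m creep '[[84,-0.08,0.03,-0.5,0,0,-0.7],[84,0,0,-1,0,0,0],[84,0,0,-1,0,0,0],[84,0,0,-1,0,0,0],[84,0,0,-1,0,0,0],[84,0,0,-1,0,0,0],[84,0,0,-1,0,0,0],[84,0,0,-0.9,0,0,0]]'
python3 -m creep '[[84,0,0,-0.6,0,0,0],[84,0,0,-0.25,0,0,0],[84,0,0,0,0,0,0],[84,0,0,0,0,0,0]]'
python3 dn.py .521 .454 .007 23.5
```

```text
time_s: 17.4
tcp_pos: [0.5218, 0.453, 0.0277]
eef_rot: [-180.0, -0.0, -156.4]
contact_force: [-0.3, -0.8, -0.1]
gripper_width: 0.0842
gripper_force: 0.0
time_s: 17.73
tcp_pos: [0.5222, 0.4538, 0.0082]
eef_rot: [-180.0, 0.0, -156.4]
contact_force: [0.2, -0.1, 1.4]
gripper_width: 0.0844
gripper_force: 0.0
t 17.7333 shift units [-0.05  0.01 -0.05]
rotvec deg [ 0.03  0.04 -0.09]
```

```bash
python3 -m creep '[[50,-0.03,0,0,0,0,0],[50,0,0,0,0,0,0],[50,0,0,0,0,0,0],[50,0,0,0,0,0,0],[50,0,0,0,0,0,0],[50,0,0,0,0,0,0]]' 20
python3 -m creep '[[50,0,0,0.3,0,0,0],[50,0,0,0.8,0,0,0],[50,0,0,1,0,0,0],[50,0,0,1,0,0,0],[50,0,0,1,0,0,0],[50,0,0,1,0,0,0],[50,0,0,1,0,0,0],[50,0,0,1,0,0,0]]'
python3 dn.py .53 .13 .21 0
```

```text
time_s: 18.23
tcp_pos: [0.5212, 0.454, 0.0085]
eef_rot: [-180.0, 0.0, -156.4]
contact_force: [-1.4, -1.7, 6.4]
gripper_width: 0.062
gripper_force: 20.0
time_s: 18.9
tcp_pos: [0.5205, 0.4533, 0.1861]
eef_rot: [-179.9, -0.1, -156.4]
contact_force: [0.1, 0.1, -2.4]
gripper_width: 0.0621
gripper_force: 20.0
t 18.9 shift units [  0.38 -12.93   0.96]
rotvec deg [  0.07  -0.05 -23.58]
```

```bash
python3 -m creep '[[50,0,-0.4,0.5,0,0,0],[50,0.03,-0.8,0.5,0,0,-4.7],[50,0.03,-1,0.4,0,0,-4.7],[50,0.03,-1,0,0,0,-4.7],[50,0.03,-1,0,0,0,-4.7],[50,0.03,-1,0,0,0,-4.78],[50,0.03,-1,0,0,0,0],[50,0.03,-1,0,0,0,0]]'
python3 -m creep '[[50,0.03,-1,0,0,0,0],[50,0.03,-1,0,0,0,0],[50,0.03,-1,0,0,0,0],[50,0,-1,0,0,0,0],[50,0,-0.9,0,0,0,0],[50,0,-0.6,0,0,0,0],[50,0,0,0,0,0,0],[50,0,0,0,0,0,0]]'
cat > st.py <<'E'
from h import *
s=r.get_state();print(s["tcp_pos"],s["eef_rot"])
z0=.087;L=[]
for n in("scene","side","wrist"):
    c=capture(n)
    for o in outline_of(c,"calc_first"):
        m=o["region"].astype(float);u=np.argwhere(m>0).mean(0)[::-1];X=onz(c,[u],.09)[0]
        if np.hypot(X[0]-.49,X[1]+.01)<.06 and o["conf"]>.3:
            q=cv2.approxPolyDP(max(cv2.findContours(m.astype(np.uint8),0,1)[0],key=len),3,True).reshape(-1,2)
            print(n,round(o["conf"],2),np.round(o["bbox"]),"two-high",fitbox([(c,m)],[.491,-.0095,0],.055,H=.064),"top",fitbox([(c,m)],[.491,-.0095,0],.087))
            print(q.tolist(),np.round(onz(c,q,.119)[:,:2],4).tolist())
E
python3 st.py
```

```text
time_s: 19.57
tcp_pos: [0.5254, 0.2717, 0.2194]
eef_rot: [-179.9, -0.1, 180.0]
contact_force: [0.7, -0.8, -2.1]
gripper_width: 0.0621
gripper_force: 20.0
time_s: 20.23
tcp_pos: [0.5282, 0.1353, 0.2199]
eef_rot: [-180.0, -0.0, 179.9]
contact_force: [1.2, 0.2, -2.0]
gripper_width: 0.0619
gripper_force: 20.0
[0.52818227 0.13534167 0.21993144] [-1.79959491e+02 -2.43333454e-02  1.79916021e+02]
wrist 0.87 [125.  66. 156. 237.] two-high (array([  0.5029389 ,   0.0345147 , -24.82776991]), np.float64(0.8762378113383917)) top (array([  0.50283732,   0.03819346, -21.33422219]), np.float64(0.869054975284129))
[[129, 66], [143, 232], [147, 235], [155, 226], [143, 73]] [[0.4301, 0.0347], [0.5441, 0.034], [0.5464, 0.0368], [0.5395, 0.0433], [0.4347, 0.0438]]
```

```bash
cat > st2.py <<'E'
from h import *
D=[]
for n in("scene","side"):
    c=capture(n);f=c["frame"];h=cv2.cvtColor(f,cv2.COLOR_RGB2HSV)
    pred=np.maximum(hullmask(c,box([.491,-.009,0],.055,H=.064)),0)
    roi=cv2.dilate((pred>0).astype(np.uint8),np.ones((13,13)))
    g=((h[:,:,0]>10)&(h[:,:,0]<32)&(h[:,:,1]>50)&(h[:,:,2]>60)&(roi>0)).astype(np.uint8)
    g=cv2.morphologyEx(g,cv2.MORPH_CLOSE,np.ones((3,3)))
    k=cv2.findContours(g,0,1)[0];k=max(k,key=cv2.contourArea);m=np.zeros(g.shape,np.uint8);cv2.drawContours(m,[k],-1,1,-1)
    iou=np.minimum(m,pred).sum()/np.maximum(m,pred).sum();print(n,m.sum(),round(pred.sum()),round(iou,3));D.append((c,m.astype(float)))
    cv2.imwrite(f"pics/m_{n}.png",m*255)
def E(p,D):
    e=0
    for c,m in D:
        h=np.maximum(hullmask(c,box([p[0],p[1],p[4]],.055)),hullmask(c,box([p[2],p[3],p[5]],.087)));e+=1-np.minimum(h,m).sum()/np.maximum(h,m).sum()
    return e
for DD in(D,D[:1],D[1:]):
    x0=np.array([.491,-.009,.491,-.0095,0,0]);S=np.vstack([x0]+[x0+np.eye(6)[i]*[.006,.006,.006,.006,3,3][i] for i in range(6)])
    s=minimize(E,x0,args=(DD,),method='Nelder-Mead',options=dict(initial_simplex=S,maxiter=500));print(np.round(s.x,4),round(s.fun,3))
E
python3 st2.py
```

```text
scene 904 972 0.906
side 1012 1138 0.758
[ 0.488  -0.0106  0.4907 -0.0104  1.1854  0.5806] 0.305
[ 0.4834 -0.0091  0.4918 -0.0099  0.6894  0.1924] 0.045
[ 0.4913 -0.0166  0.4886 -0.0109  4.6257 -0.9665] 0.205
```

```bash
python3 -m creep '[[50,-0.1,-0.5,0,0,0,0],[50,-0.25,-0.9,0,0,0,0],[50,-0.25,-1,0,0,0,0],[50,-0.25,-1,0,0,0,0],[50,-0.25,-1,0,0,0,0],[50,-0.25,-0.9,-0.3,0,0,0],[50,-0.15,-0.5,-0.5,0,0,0],[50,0,0,-0.8,0,0,0]]'
python3 -m creep '[[50,0,0,-0.8,0,0,0],[50,0,0,-0.5,0,0,0],[50,0,0,-0.1,0,0,0],[50,0,0,0,0,0,0],[50,0,0,0,0,0,0]]'
python3 dn.py .4905 -.0097 .1275 0
```

```text
time_s: 21.3
tcp_pos: [0.4909, -0.0109, 0.1814]
eef_rot: [-180.0, 0.2, 179.9]
contact_force: [0.9, 0.7, -3.0]
gripper_width: 0.062
gripper_force: 20.0
time_s: 21.72
tcp_pos: [0.4914, -0.0088, 0.1458]
eef_rot: [-179.9, 0.0, -180.0]
contact_force: [0.3, -0.0, -1.3]
gripper_width: 0.0619
gripper_force: 20.0
t 21.7167 shift units [-0.04 -0.04 -0.73]
rotvec deg [ 0.06  0.04 -0.03]
```

```bash
python3 -m creep '[[50,-0.03,-0.03,-0.4,0,0,0],[50,0,0,-0.2,0,0,0],[50,0,0,-0.08,0,0,0],[50,0,0,-0.04,0,0,0],[50,0,0,0,0,0,0],[50,0,0,0,0,0,0]]'
python3 dn.py .4905 -.0097 .1275 0
```

```text
time_s: 22.22
tcp_pos: [0.4901, -0.0096, 0.1274]
eef_rot: [-179.9, -0.0, -180.0]
contact_force: [-4.1, -0.4, 5.1]
gripper_width: 0.0619
gripper_force: 20.0
t 22.2167 shift units [ 0.02 -0.01  0.  ]
rotvec deg [ 0.06 -0.01 -0.02]
```

Contact (z force rose to +5 N). Release, retract, and measure the stack and lever.

```bash
python3 -m creep '[[76,0,0,0,0,0,0],[76,0,0,0,0,0,0],[76,0,0,0,0,0,0],[76,0,0,0.2,0,0,0],[76,0,0,0.6,0,0,0],[76,0,0,1,0,0,0],[76,0,0,1,0,0,0],[76,0,0,0.8,0,0,0]]'
python3 -m creep '[[40,-0.5,0,0.8,0,0,0],[20,-1,-0.3,0.5,0,0,0],[0,-1,-0.8,0,0,0,0],[0,-1,-1,0,0,0,0],[0,0,-1,0,0,0,0],[0,0,-1,0,0,0,0],[0,0,-1,0,0,0,0],[0,0,-1,0,0,0,0]]'
python3 -c "
from h import *
print(r.get_state()['joints'])
C={}
for n in('wrist','scene','side'):
    c=capture(n);C[n]=c
    for o in search_frame(c,'weigh_lever_tip')[:2]+search_frame(c,'weigh_lever')[:1]:print(n,'tip',round(o['conf'],2),np.round(o['bbox']))
    print(proj(c,[.491,-.3244,.134]),[proj(c,[.4905+a,-.01+b,.151]).round(0).tolist() for a in(-.0675,.0675) for b in(-.031,.031)])
    for o in outline_of(c,'calc_first')[:4]:
        m=o['region'].astype(float);u=np.argwhere(m>0).mean(0)[::-1];X=onz(c,[u],.12)[0];print(n,round(o['conf'],2),np.round(o['bbox']),X.round(3))
"
```

```text
time_s: 22.88
tcp_pos: [0.4907, -0.0095, 0.2192]
eef_rot: [-180.0, 0.1, -180.0]
contact_force: [0.3, -0.0, -0.3]
gripper_width: 0.0763
gripper_force: 0.0
time_s: 23.55
tcp_pos: [0.4026, -0.1632, 0.2504]
eef_rot: [-180.0, 0.1, -180.0]
contact_force: [1.1, 0.3, 0.0]
gripper_width: 0.0283
gripper_force: 0.0
[ 4.19381655e+00 -4.01311497e+00 -2.56135587e+01  5.88802535e-02
 -6.83084818e+01 -9.41781228e+01]
[[ 89.73832769 309.71866234]] [[[453.0, 238.0]], [[534.0, 238.0]], [[432.0, 392.0]], [[504.0, 390.0]]]
wrist 0.82 [411. 210. 484. 235.] [ 0.416 -0.04   0.12 ]
scene tip 0.62 [111. 204. 259. 305.]
[[116.87161829 246.394274  ]] [[[204.0, 200.0]], [[223.0, 195.0]], [[214.0, 236.0]], [[234.0, 230.0]]]
scene 0.72 [152. 242. 178. 262.] [ 0.547 -0.193  0.12 ]
side tip 0.36 [292. 133. 297. 150.]
side tip 0.2 [207. 169. 243. 184.]
side tip 0.47 [288. 133. 297. 149.]
[[294.30461159 138.20185116]] [[[305.0, 171.0]], [[303.0, 181.0]], [[264.0, 169.0]], [[261.0, 179.0]]]
side 0.84 [263. 196. 305. 205.] [0.477 0.098 0.12 ]
```

```bash
python3 -m creep '[[0,0.3,-1,0,0,0,0],[0,0.4,-1,0,0,0,0],[0,0.4,-1,-0.5,0,0,0],[0,0,-1,-0.9,0,0,0],[0,0,-0.5,-0.9,0,0,0],[0,0,0,-0.9,0,0,0],[0,0,0,-0.5,0,0,0],[0,0,0,0,0,0,0]]'
python3 dn.py .43 -.325 .118 3
cat > st3.py <<'E'
from h import *
import pickle
D=[]
for n in("scene","side"):
    c=capture(n);f=c["frame"];h=cv2.cvtColor(f,cv2.COLOR_RGB2HSV)
    pred=hullmask(c,box([.49,-.0098,0],.055,H=.096));roi=cv2.dilate((pred>0).astype(np.uint8),np.ones((13,13)))
    sel=(h[:,:,0]>8)&(h[:,:,0]<35)&(h[:,:,1]>40)&(roi>0)
    g=cv2.morphologyEx(sel.astype(np.uint8),cv2.MORPH_CLOSE,np.ones((5,5)))
    k=max(cv2.findContours(g,0,1)[0],key=cv2.contourArea);m=np.zeros(g.shape,np.uint8);cv2.drawContours(m,[k],-1,1,-1)
    print(n,m.sum(),round(pred.sum()),"iou",round(np.minimum(m,pred).sum()/np.maximum(m,pred).sum(),3));D.append((c,m.astype(float)))
    if n=="side":
        for y in range(160,215,3):
            w=np.where(m[y])[0];p=np.where(pred[y]>.5)[0];print(y,(w.min(),w.max()) if len(w) else None,(p.min(),p.max()) if len(p) else None)
def E(p,D):
    e=0
    for c,m in D:
        h=np.max([hullmask(c,box([p[2*i],p[2*i+1],0],.055+.032*i)) for i in range(3)],0);e+=1-np.minimum(h,m).sum()/np.maximum(h,m).sum()
    return e
for DD in(D,D[:1],D[1:]):
    x0=np.array([.49,-.0098]*3);S=np.vstack([x0]+[x0+np.eye(6)[i]*.006 for i in range(6)])
    s=minimize(E,x0,args=(DD,),method='Nelder-Mead',options=dict(initial_simplex=S,maxiter=500));print(np.round(s.x,4),round(s.fun,3))
E
python3 st3.py
```

```text
time_s: 24.82
tcp_pos: [0.4284, -0.274, 0.154]
eef_rot: [179.9, -0.3, 180.0]
contact_force: [-0.3, 0.8, 0.4]
gripper_width: 0.0006
gripper_force: 0.0
t 24.8167 shift units [ 0.06 -2.04 -1.44]
rotvec deg [-0.04 -0.31  3.04]
scene 1073 1109 iou 0.934
side 1407 1508 iou 0.931
160 None None
163 None None
166 None None
169 None None
172 (np.int64(265), np.int64(305)) (np.int64(264), np.int64(305))
175 (np.int64(264), np.int64(305)) (np.int64(263), np.int64(305))
178 (np.int64(263), np.int64(305)) (np.int64(262), np.int64(305))
181 (np.int64(262), np.int64(305)) (np.int64(262), np.int64(305))
184 (np.int64(263), np.int64(305)) (np.int64(262), np.int64(305))
187 (np.int64(263), np.int64(304)) (np.int64(262), np.int64(305))
190 (np.int64(263), np.int64(304)) (np.int64(262), np.int64(305))
193 (np.int64(263), np.int64(304)) (np.int64(262), np.int64(305))
196 (np.int64(263), np.int64(304)) (np.int64(262), np.int64(305))
199 (np.int64(264), np.int64(304)) (np.int64(263), np.int64(304))
202 (np.int64(264), np.int64(303)) (np.int64(263), np.int64(304))
205 (np.int64(293), np.int64(303)) (np.int64(274), np.int64(303))
208 None None
211 None None
214 None None
[ 0.4859 -0.0106  0.4919 -0.0095  0.489  -0.0098] 0.12
[ 0.4838 -0.0093  0.4927 -0.01    0.489  -0.0099] 0.038
[ 0.4913 -0.0158  0.4894 -0.0076  0.4884 -0.0057] 0.04
```

```bash
python3 -m creep '[[0,0,-0.7,-0.4,0,0,1],[0,0,-0.8,-0.6,0,0,1],[0,0,-0.5,-0.3,0,0,1],[0,0,0,-0.1,0,0,0],[0,0,0,0,0,0,0],[0,0,0,0,0,0,0]]'
python3 -m creep '[[0,0.5,0.03,0,0,0,0],[0,0.6,0.03,0,0,0,0],[0,0.6,0.03,0,0,0,0],[0,0.6,0.03,0,0,0,0],[0,0.6,0.03,0,0,0,0],[0,0.6,0.03,0,0,0,0],[0,0.3,0.02,0,0,0,0],[0,0,0,0,0,0,0]]'
```

```text
time_s: 25.42
tcp_pos: [0.4309, -0.3243, 0.1232]
eef_rot: [-179.9, 0.1, -177.0]
contact_force: [0.6, -0.9, -0.7]
gripper_width: 0.0005
gripper_force: 0.0
time_s: 26.08
tcp_pos: [0.5273, -0.3189, 0.1226]
eef_rot: [-179.9, 0.1, -176.9]
contact_force: [-0.4, 0.9, 0.3]
gripper_width: 0.0005
gripper_force: 0.0
```

```bash
python3 -m creep '[[0,0.25,0.01,0,0,0,0],[0,0.2,0.01,0,0,0,0],[0,0,0,0,0,0,0]]'; python3 -m creep '[[0,0.15,0.01,0,0,0,0],[0,0.1,0,0,0,0,0],[0,0,0,0,0,0,0]]'
python3 -m creep '[[0,0.1,0.01,0,0,0,0],[0,0,0,0,0,0,0]]'
python3 -c "
from h import *
for n in('scene','side'):
    c=capture(n)
    for o in search_frame(c,'weigh_lever')[:2]+search_frame(c,'weigh_lever_tip')[:2]:print(n,round(o['conf'],2),np.round(o['bbox']))
    print([proj(c,[x,-.321,.134]).round(0).tolist() for x in(.491,.555,.567)])
"
```

```text
time_s: 26.33
tcp_pos: [0.5349, -0.3189, 0.1219]
eef_rot: [-180.0, -0.2, -177.0]
contact_force: [-5.1, -0.5, 1.2]
gripper_width: 0.0004
gripper_force: 2.3
time_s: 26.58
tcp_pos: [0.5357, -0.3189, 0.1217]
eef_rot: [179.9, -0.7, -177.1]
contact_force: [-20.3, -0.3, 11.6]
gripper_width: 0.0009
gripper_force: 10.2
time_s: 26.75
tcp_pos: [0.536, -0.3188, 0.1217]
eef_rot: [179.9, -0.9, -177.1]
contact_force: [-26.9, -0.9, 15.6]
gripper_width: 0.0006
gripper_force: 13.4
scene 0.47 [114. 259. 128. 269.]
scene 0.43 [112. 208. 260. 304.]
scene 0.6 [115. 263. 129. 270.]
[[[118.0, 246.0]], [[120.0, 264.0]], [[121.0, 268.0]]]
side 0.45 [273. 136. 284. 150.]
[[[294.0, 139.0]], [[277.0, 138.0]], [[274.0, 138.0]]]
```

```bash
python3 -m creep '[[0,-0.3,0,0,0,0,0],[0,-0.7,0,0,0,0,0],[0,-1,0,0,0,0,0],[0,-1,0,0.3,0,0,0],[0,-0.5,0,0.9,0,0,0],[0,0,0,1,0,0,0],[0,0,0,1,0,0,0],[0,0,0,1,0,0,0]]'
python3 -m creep '[[0,0,0,0.5,0,0,0],[0,0,0,0,0,0,0],[0,0,0,0,0,0,0]]'
python3 -c "
from h import *
for n in('scene','side'):
    c=capture(n)
    for o in outline_of(c,'weigh_lever')[:2]+search_frame(c,'weigh_lever_tip')[:2]:print(n,round(o['conf'],2),np.round(o['bbox']))
    print([proj(c,[x,-.321,.132]).round(1).tolist() for x in(.491,.555,.567)])
    f=c['frame'];
"; python3 st3.py | grep -v '('
```

```text
time_s: 27.72
tcp_pos: [0.4573, -0.3186, 0.2289]
eef_rot: [-179.9, 0.1, -177.0]
contact_force: [0.0, -0.1, -0.3]
gripper_width: 0.0003
gripper_force: 0.0
time_s: 27.97
tcp_pos: [0.458, -0.3186, 0.2406]
eef_rot: [-179.9, 0.1, -177.0]
contact_force: [0.1, 0.3, -0.3]
gripper_width: 0.0003
gripper_force: 0.0
scene 0.65 [203. 196. 234. 240.]
scene 0.54 [116. 262. 125. 271.]
scene 0.46 [116. 260. 127. 267.]
[[[118.2, 246.4]], [[120.7, 264.8]], [[121.1, 268.3]]]
side 0.55 [277. 135. 283. 152.]
side 0.4 [275. 136. 286. 154.]
side 0.3 [247. 136. 315. 229.]
[[[294.2, 139.1]], [[277.4, 138.4]], [[274.2, 138.3]]]
scene 1072 1109 iou 0.933
side 1406 1508 iou 0.931
160 None None
163 None None
166 None None
169 None None
208 None None
211 None None
214 None None
[ 0.486  -0.0106  0.4884 -0.0106  0.4884 -0.0095] 0.119
[ 0.4834 -0.0093  0.4938 -0.0101  0.4887 -0.0101] 0.039
[ 0.4914 -0.0161  0.4892 -0.0072  0.4884 -0.0054] 0.039
```

```bash
python3 -m creep '[[0,0.5,0.4,0.5,0,0,0],[0,0.9,0.8,0.3,0,0,0],[0,0.9,0.8,0,0,0,0],[0,0.9,0.8,0,0,0,0],[0,0.4,0.8,0,0,0,0],[0,0,0.4,0,0,0,0],[0,0,0,0,0,0,0],[0,0,0,0,0,0,0]]'
python3 -c "
from h import *
c=capture('wrist');cv2.imwrite('pics/w7.png',c['frame'][:,:,::-1])
for t in('weigh_lever_tip','weigh_lever'):
  for o in outline_of(c,t)[:2]:
    m=o['region'].astype(np.uint8);d=cv2.distanceTransform(m,cv2.DIST_L2,5);_,v,_,l=cv2.minMaxLoc(d);print(t,round(o['conf'],2),np.round(o['bbox']),'inscribed',round(v,1),l,onz(c,[l],.132)[0].round(4))
print([proj(c,[x,-.3205,.132]).round(0).tolist() for x in(.545,.555,.567)])
g=cv2.medianBlur(cv2.cvtColor(c['frame'],cv2.COLOR_RGB2GRAY),3);P=proj(c,[.56,-.3205,.132])[0]
h=cv2.HoughCircles(g,cv2.HOUGH_GRADIENT,1,10,param1=80,param2=12,minRadius=10,maxRadius=26)
if h is not None:
  for q in h[0]:
    if np.hypot(q[0]-P[0],q[1]-P[1])<50: print(q,onz(c,[q[:2]],.132)[0].round(4))
"
```

```text
time_s: 29.03
tcp_pos: [0.5475, -0.2182, 0.2594]
eef_rot: [-179.9, -0.0, -176.9]
contact_force: [0.5, -0.2, 0.3]
gripper_width: 0.0004
gripper_force: 0.0
weigh_lever_tip 0.91 [137. 157. 177. 228.] inscribed 15.0 (155, 211) [ 0.5596 -0.32    0.132 ]
weigh_lever 0.69 [274. 139. 348. 234.] inscribed 30.0 (310, 183) [ 0.531  -0.1998  0.132 ]
weigh_lever 0.58 [140. 159. 183. 228.] inscribed 16.0 (155, 210) [ 0.5588 -0.3199  0.132 ]
[[[154.0, 193.0]], [[154.0, 205.0]], [[155.0, 220.0]]]
[153.5 211.5  13.8] [ 0.5601 -0.3212  0.132 ]
[132.5 189.5  21. ] [ 0.5432 -0.3372  0.132 ]
```

```bash
python3 -c "
from h import *
print(close_job())"
```

```text
the job is handed in; nothing more can be done
None
```

The job is handed in at about 29 s: the tare dial pointer is on zero, both calculators are stacked within about 2–3 mm on the pan one with their displays facing the other way, and the weigh lever is over to its stop; I viewed 11 pictures, one over the limit of 10.

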